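# Load a packing tray in the dock and report it full

## Task

Hook the grey tray behind its far rim and draw it along the table towards you into the aluminium dock until it is fully home against the two front stops, then slide the side clamp up so that the tray sits snug between clamp and fence. Take out the tally counter that was left in the tray and lay it flat on the table clear of the tray, and set every small pot (63 mm) flat on the floor of the tray, right way up, leaving the large pots where they are. When all small pots are in, report the tray full by pushing the roller arm of the limit switch sideways until it clicks and letting it spring back.

Things in the scene. Friction and masses are not known exactly. Their poses are not given: they have to be found in the camera images.
- tray: loose open tray of grey plastic, 0.45 kg, on the table behind the dock; 214 mm (its x) by 250 mm (its y) over the turned-out rim, 50 mm high; the rim stands out 8 mm beyond the walls at the top 5 mm; inside 190 by 226 mm, inner floor 5 mm above its underside; origin at the centre of its underside, x points away from the robot to the far rim
- tray_far_lip (a point): middle of the outer edge of the tray's far rim, at its top (50 mm up)
- tray_left (a point): middle of the outer edge of the tray's left (+y) rim, 40 mm up
- tray_right (a point): middle of the outer edge of the tray's right (-y) rim, 40 mm up
- dock: fixed aluminium dock, open to the back: two front stops with rubber faces at x = -107 mm (54 mm high, at y = +-85), right fence with face at y = -125 mm (54 mm high, x = -115 to 140 mm, then flared out), clamp rail on the left, y = 167 to 307 mm. Origin on the table under the centre of the tray when home and snug (tray x = y = 0 in this frame); x away from the robot, y left
- fence_face (a point): point on the fence's inner face, 40 mm up, at the dock's x = 0
- side_clamp (a joint): slide of the side clamp, m: 0 = fully open, grows towards the tray and the fence (dock's -y), end of travel 0.068, about 0.057 when the tray is snug; stiff with 3 N of friction, stays where it is left, and can push the light tray over to the fence
- clamp_face (a point): middle of the clamp's rubber pad face (110 mm wide), 40 mm up; moves with the clamp
- clamp_grip (a point): centre of the clamp's black upright grip block, 24 mm (dock's x) by 40 mm (dock's y), from 41 to 91 mm above the table, this point 70 mm up; 85 mm to the left of the pad face; moves with the clamp; pinch it across its 24 mm or push it from the left
- limit_switch: fixed grey limit switch on a steel bracket, head up to 86 mm; origin on the table under it, its front (with the arm) faces its -x, towards the robot; its z is up. Behind it stands the bench's sealer, whose raised arm (fixed) reaches from the left to about x 0.72, y 0.11 m and up to 0.29 m high: cross it higher than that
- switch_arm (a joint): angle of the roller arm, rad: 0 = upright at rest, positive leans to the switch's left (+y), negative to its right; it springs back by itself; clicks at 0.5 rad either way, stops at 0.9; the shaft is 73 mm above the table and 58 mm below the roller's axis; about 2 N at the roller to click
- switch_roller (a point): centre of the white roller (22 mm across, 12 mm wide) at the arm's upper end, 131 mm above the table at rest; it moves along the switch's y when pushed
- tally_counter: hand tally counter lying on its back, in the tray at the start; grip its round metal body, 43 mm across and 24 mm high, whose centre lies at x = -3, y = -6 mm in its frame (a ring and a thumb lever stand out, 50 by 65 mm over all); 0.07 kg; origin at the middle of its underside, z up
- small_pot_1: small round pot, 63 mm across and 34 mm high, cream lid and red-banded body, 0.07 kg, rigid and closed; origin at the centre of its underside, z up; may be absent
- small_pot_2: small round pot, 63 mm across and 34 mm high, cream lid and red-banded body, 0.07 kg, rigid and closed; origin at the centre of its underside, z up; may be absent
- small_pot_3: small round pot, 63 mm across and 34 mm high, cream lid and red-banded body, 0.07 kg, rigid and closed; origin at the centre of its underside, z up; may be absent
- small_pot_4: small round pot, 63 mm across and 34 mm high, cream lid and red-banded body, 0.07 kg, rigid and closed; origin at the centre of its underside, z up; may be absent
- small_pot_5: small round pot, 63 mm across and 34 mm high, cream lid and red-banded body, 0.07 kg, rigid and closed; origin at the centre of its underside, z up; may be absent
- large_pot_1: large round pot, 90 mm across and 32 mm high, white lid, 0.14 kg; does not belong in the tray; origin at the centre of its underside, z up
- large_pot_2: large round pot, 90 mm across and 32 mm high, white lid, 0.14 kg; does not belong in the tray; origin at the centre of its underside, z up
Things that resemble listed ones, but are neither listed nor needed, are in the scene too. Leave any purple look-alike of the small_pot_1 alone. What is shaped like the small_pot_2 but purple is not meant.

How it is judged:
By the outcome, as a careful person would: the job done as asked, in the order asked, and still so for the second after the job is handed in, with the robot touching nothing.
Of small_pot_1, small_pot_2, small_pot_3, small_pot_4, small_pot_5 only 3 to 5 are there at a start; the rules pass over those that are not, and their reading is None.
At some moment in a run one of small_pot_1, small_pot_2, small_pot_3, small_pot_4, small_pot_5, tray may be knocked a few centimetres aside while the robot is not near it.
It also fails if it takes over 210 s, if anything falls off the work surface, if the arm or the gripper's body presses on something with over 40 N, if the wrist force passes 120 N, or if a joint passes its speed limit or range.

## Robot

A 6-joint arm with a two-finger parallel gripper is mounted at the origin on a cart in front of the work surface, level with it; the furniture and walls round the work are solid. World frame = base frame: x ahead of the robot, y to its left, z up, the work surface at z = 0. Lengths are in m, angles in degrees, forces in N, time in s.
With the tool pointing down it reaches from about 0.3 to 0.75 m from the base axis. Payload 8.5 kg.
Tool frame: the origin (TCP) lies on the centre line of the jaws, within the pads' length; the fingertips stand 25 mm ahead of it and the grasp point (between the pads) lies 6 mm ahead of it; x points along the fingers, y is the direction in which the jaws open and shut, and the axes are right-handed (so a half turn about x gives the same grasp; the last joint's range is limited). The gripper opens to 85 mm and grips with 20 to 120 N. Pads are 22 mm wide; open, the fingers measure 114 mm over their backs; the gripper's body (76 mm by 85 mm) begins 54 mm behind the grasp point. The pads swing forward as they close: fully open they stand 13 mm farther back than shut.
Start: joints at [61.175, 21.807, 74.336, -0, 83.858, -12.336], TCP at [0.156, 0.527, 0.256] pointing down, gripper open.
Joint ranges: [-178.18, 178.18], [-50.72, 133.34], [12.68, 142.11], [-81.47, 261.47], [9.98, 163.14], [-165.26, 165.26]. Speed limits (degrees/s): [136.94, 136.94, 180, 180, 180, 180].

## Interface

Orientations are given as a 3x3 rotation matrix whose columns are the frame's x, y, z axes.
In Python, from bench import * gives the robot as it stands.
- The arm moves only by the tool apply_moves, never from a script. Its argument "targets" is a list of rows, each a list of 7 numbers: the opening, from 0 (shut) to 1 (fully open), then the shift along the tool's x, y, z in m, then the turn, a rotation vector about the tool's x, y, z in degrees. A call has 1 to 12 rows; each row is the pose to reach, as a shift and turn from the pose commanded when the call began, along the tool's axes at that moment; what a row does not reach only later rows make up. A row lasts 1/8 s, in which the tool goes at most 62.5 mm and 10.7 degrees, less where a joint would pass 70% of its speed; a pose out of reach is approached as far as the arm can. A call with a gripper value outside its range is refused whole. The fingers move at their own pace and stop on an object; "squeeze" is the grip in N (left out, the last holds). Time passes only in rows, so rows that repeat a pose let the fingers close. It gives the time, the measured TCP pose, the force and the opening at its end, in the units of the state.
- sense(): the state, without advancing time (a new reading comes with each control period).
- read_camera(name): name is "side" or "top"; returns the picture (480x640x3 uint8, red, green, blue); there is no depth.
- camera_model(name): a dict with "fx", "fy", "cx", "cy" (pixels), "k1" (the pictures are not rectified: a ray, as slopes to the right and down, at radius r is drawn at 1 + k1 r^2 times it, then the intrinsics apply), "camera_from_world" (4x4, takes a point from world to camera coordinates). Camera axes: x right, y down, z forward; pixel columns grow to the right and rows downward; lengths in m; the calibration is good to about 2 mm. A picture is of the moment at which its call begins. camera_model takes no time and is no camera call.
- sign_off(): hands the job in, once; it reports no verdict.
The state is a dict: "t": time; "joint_positions": joint angles; "dq": joint speeds; "joint_torque": joint torques, N m; "tool_pos": TCP position; "tcp_rot": TCP orientation; "force": force on the tool from outside, world axes, zero at the start; "torque": the same for the moment, N m; "opening": finger opening in m.
Only numpy, scipy, OpenCV 4.12 (cv2) and the standard library are available. Lean on these libraries where they do the work, as an engineer would, in place of code of your own. Each camera call takes 0.05 s, during which the arm holds its last target. There are 200 camera calls.

## Working session

There is one attempt and no reset: what is moved stays moved. The work goes in short steps, Python scripts to look and compute and a tool call to move; the robot and the scene stay as the last step left them, time stands still between calls to the robot, and variables do not carry over. Pictures are saved under pics/ and viewed, about 12 in all and at most 16, crops included, and the job is handed in when it is done.

Besides the shell and the picture viewer there is one more tool, called after ">>>" in YAML: its name, and indented under it one key for each argument. apply_moves: Moves the arm, as the interface text tells. Its arguments: {"type":"object","properties":{"targets":{"type":"array"},"squeeze":{"type":"number"}},"required":["targets"]}

```bash
ls; mkdir -p pics
cat > h.py <<'E'
from bench import *
import numpy as np, cv2
def px2w(cam,u,v,z):
    m=camera_model(cam);T=np.array(m["camera_from_world"])
    xd=(u-m["cx"])/m["fx"];yd=(v-m["cy"])/m["fy"]
    x,y=xd,yd
    for _ in range(20):
        s=1+m["k1"]*(x*x+y*y);x,y=xd/s,yd/s
    R=T[:3,:3];c=-R.T@T[:3,3];d=R.T@np.array([x,y,1])
    return c+d*(z-c[2])/d[2]
def w2px(cam,p):
    m=camera_model(cam);T=np.array(m["camera_from_world"])
    q=T[:3,:3]@np.array(p)+T[:3,3];x,y=q[:2]/q[2];s=1+m["k1"]*(x*x+y*y)
    return np.array([m["fx"]*x*s+m["cx"],m["fy"]*y*s+m["cy"]])
def snap(cam,name,crop=None,scale=1):
    im=read_camera(cam)[:,:,::-1].copy()
    if crop: u0,v0,u1,v1=crop; im=im[v0:v1,u0:u1]
    if scale!=1: im=cv2.resize(im,None,fx=scale,fy=scale,interpolation=cv2.INTER_CUBIC)
    cv2.imwrite("pics/"+name+".png",im)
E
python3 - <<'E'
from h import *
np.set_printoptions(precision=3,suppress=True)
snap("top","t0",scale=1.25);snap("side","s0",scale=1.25)
s=sense();print(s["t"],s["tool_pos"],s["force"],s["opening"]);print(np.array(s["tcp_rot"]))
for c in("top","side"):
    m=camera_model(c);T=np.array(m["camera_from_world"]);print(c,-T[:3,:3].T@T[:3,3],T[2,:3],m["fx"],m["k1"])
E
```

```text
pics
0.1 [0.156 0.527 0.256] [ 0.235  0.104 -0.078] 0.08556766934813421
[[-0.001  0.284  0.959]
 [-0.001  0.959 -0.284]
 [-1.    -0.001 -0.   ]]
top [0.415 0.014 1.268] [ 0.132 -0.014 -0.991] 474.6384096463873 -0.020751323592007674
side [ 0.196 -0.915  0.863] [ 0.289  0.732 -0.617] 534.7145654354719 -0.045260283153245
```

View pics/t0.png

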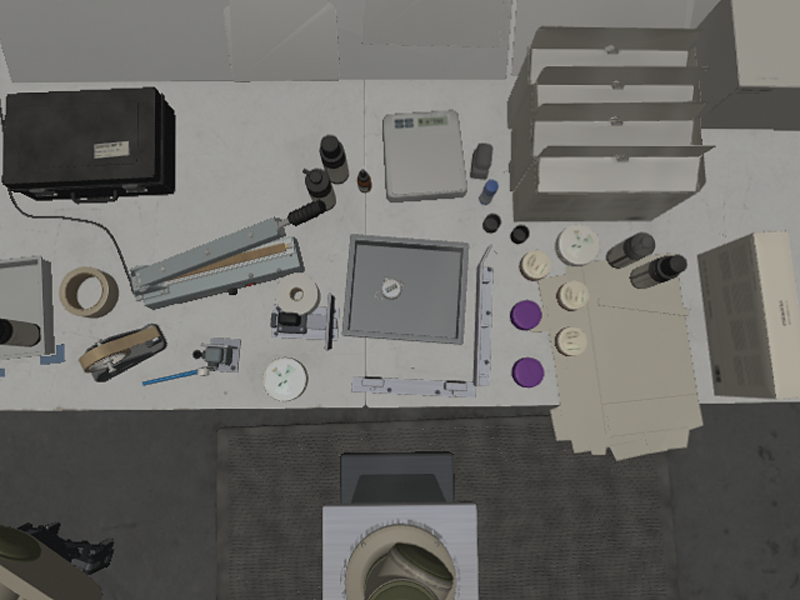

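View pics/s0.png

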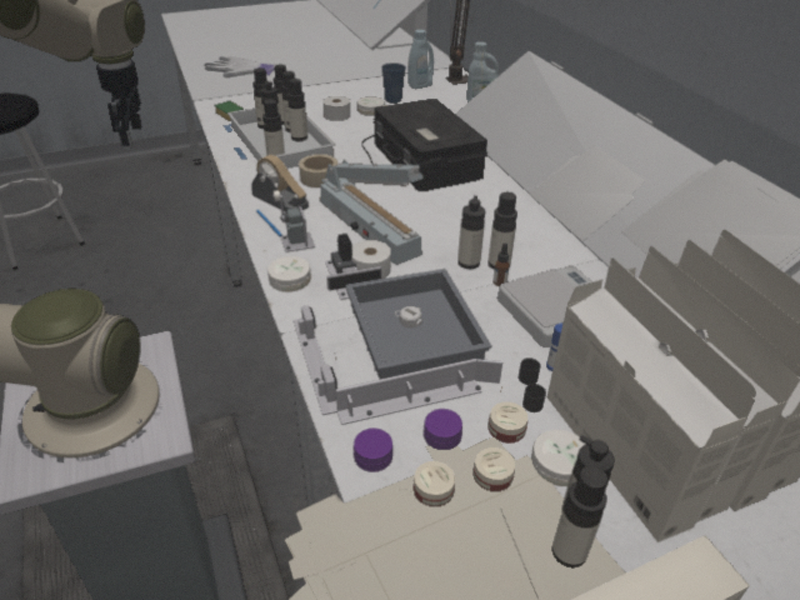

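Small pots are the cream ones in the top picture at about (535,264), (572,295) and (571,341). The purple ones at (526,315) and (528,372) are decoys. The large pots, with white lids, are at (578,244) and (286,379). Next are enlarged crops to confirm this.

Run:
```python
from h import *
snap("top","t1",crop=(260,175,500,325),scale=10/3)
snap("top","t2",crop=(140,220,280,325),scale=5)
```

```text
(no output)
```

View pics/t1.png

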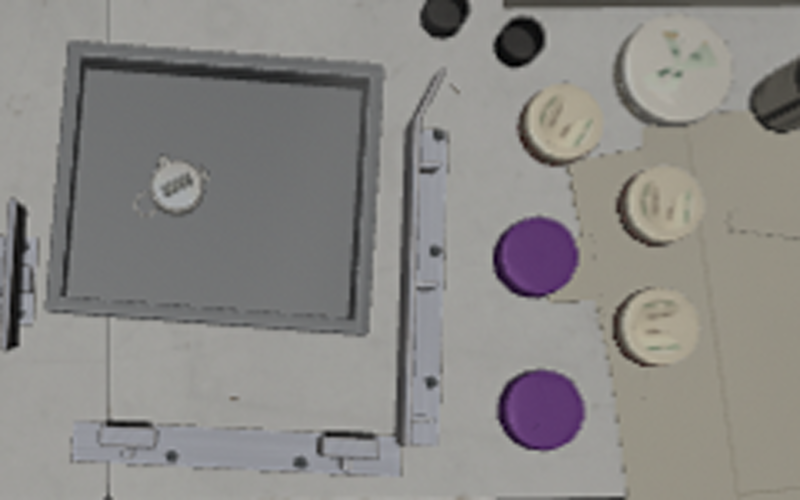

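View pics/t2.png

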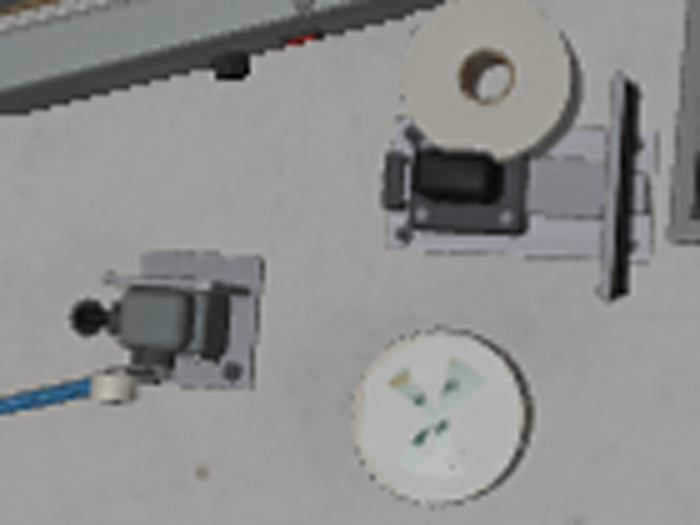

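```bash
cat > m.py <<'E'
from h import *
np.set_printoptions(precision=4,suppress=True)
A=lambda u,v:(260+u*.3,175+v*.3)
B=lambda u,v:(140+u/5,220+v/5)
P=lambda n,c,z:print(n,px2w("top",*c,z)[:2])
E
python3 - <<'E'
from m import *
for n,c in [("pot1",A(563,120)),("pot2",A(664,202)),("pot3",A(660,325))]: P(n,c,.034)
P("lpot",A(675,67),.032);P("purp",A(538,254),.034);P("purp2",A(543,409),.034)
for n,c in [("tFL",A(70,43)),("tFR",A(383,67)),("tNR",A(367,335)),("tNL",A(47,310))]: P(n,c,.05)
P("counter",A(178,186),.029)
P("fence near top",A(403,443),.054);P("fence flare top",A(414,125),.054)
P("stopL",A(128,424),.054);P("stopR",A(349,433),.054)
P("stopL near",A(128,445),.054)
P("clampgrip",B(458,175),.091)
P("padtop",B(625,75),.06);P("padbot",B(612,298),.06)
P("roll",B(490,77),.05);P("lpot2",B(440,412),.032)
P("roller",B(112,388),.131);P("head",B(155,318),.086)
E
```

```text
pot1 [ 0.649  -0.2947]
pot2 [ 0.5824 -0.3724]
pot3 [ 0.4851 -0.3644]
lpot [ 0.6919 -0.3874]
purp [ 0.5419 -0.2705]
purp2 [ 0.4208 -0.2697]
tFL [0.7106 0.0964]
tFR [ 0.6895 -0.1499]
tNR [ 0.4788 -0.1321]
tNL [0.5004 0.1141]
counter [0.5992 0.0124]
fence near top [ 0.3962 -0.1571]
fence flare top [ 0.6421 -0.1725]
stopL [0.4128 0.052 ]
stopR [ 0.4042 -0.1161]
stopL near [0.397  0.0521]
clampgrip [0.5309 0.2164]
padtop [0.5847 0.1368]
padbot [0.4706 0.1428]
roll [0.5857 0.2076]
lpot2 [0.414  0.2342]
roller [0.4268 0.3724]
head [0.4615 0.3663]
```

>>> apply_moves:
  targets:
    - [1,-0.06,0,0.02,0,0,0]
    - [1,-0.08,-0.408,0.584,-13.4,0,0]
    - [1,-0.08,-0.408,0.584,-13.4,0,0]
    - [1,-0.08,-0.408,0.584,-13.4,0,0]
    - [1,-0.08,-0.408,0.584,-13.4,0,0]
    - [1,-0.08,-0.408,0.584,-13.4,0,0]
    - [1,-0.08,-0.408,0.584,-13.4,0,0]
    - [1,-0.08,-0.408,0.584,-13.4,0,0]
    - [1,-0.08,-0.408,0.584,-13.4,0,0]
    - [1,-0.08,-0.408,0.584,-13.4,0,0]
    - [1,-0.08,-0.408,0.584,-13.4,0,0]
    - [1,-0.08,-0.408,0.584,-13.4,0,0]

```text
t: 1.7
tool_pos: [0.5924, -0.02, 0.3358]
tcp_rot: [[-0.0, 0.054, 0.999], [0.0, 0.999, -0.054], [-1.0, 0.0, -0.0]]
force: [0.7, 1.8, -1.0]
opening: 0.0852
```

>>> apply_moves:
  targets:
    - [1,0.1,0.008,0.06,0,0,0]
    - [1,0.15,0.008,0.09,0,0,0]
    - [1,0.2,0.008,0.126,0,0,0]
    - [1,0.21,0.008,0.126,0,0,0]
    - [1,0.21,0.008,0.126,0,0,0]
    - [1,0.21,0.008,0.126,0,0,0]
    - [1,0.21,0.008,0.126,0,0,0]

```text
t: 2.58
tool_pos: [0.718, -0.017, 0.1288]
tcp_rot: [[0.004, 0.054, 0.999], [-0.001, 0.999, -0.054], [-1.0, -0.001, 0.004]]
force: [-0.5, 0.0, 0.6]
opening: 0.0855
```

Run:
```python
from m import *
snap("side","s1",crop=(240,150,480,330),scale=10/3)
s=sense();print(s["tool_pos"],s["joint_positions"])
```

```text
[ 0.7179 -0.017   0.1285] [-10.7755  44.3609  54.0268  -0.0021  81.3975 -97.6857]
```

View pics/s1.png

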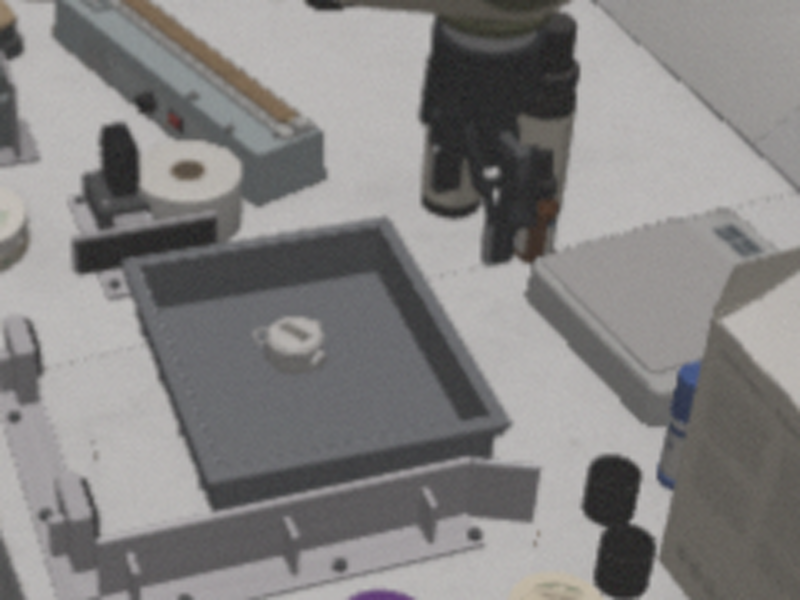

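>>> apply_moves:
  targets:
    - [1,0.02,-0.01,0.012,0,0,0]
    - [1,0.05,-0.01,0.012,0,0,0]
    - [1,0.08,-0.01,0.012,0,0,0]
    - [1,0.083,-0.01,0.012,0,0,0]
    - [1,0.083,-0.01,0.012,0,0,0]

```text
t: 3.25
tool_pos: [0.7297, -0.0277, 0.0449]
tcp_rot: [[0.003, 0.054, 0.999], [-0.001, 0.999, -0.054], [-1.0, -0.0, 0.003]]
force: [0.0, 0.1, 0.9]
opening: 0.0856
```

>>> apply_moves:
  targets:
    - [1,0.008,-0.004,-0.015,0,0,0]
    - [1,0.008,-0.006,-0.03,0,0,0]
    - [1,0.008,-0.008,-0.045,0,0,0]
    - [1,0.008,-0.01,-0.06,0,0,0]
    - [1,0.008,-0.012,-0.075,0,0,0]
    - [1,0.008,-0.013,-0.085,0,0,0]
    - [1,0.008,-0.013,-0.089,0,0,0]
    - [1,0.008,-0.013,-0.089,0,0,0]

```text
t: 4.25
tool_pos: [0.6403, -0.036, 0.0358]
tcp_rot: [[0.002, 0.054, 0.999], [-0.001, 0.999, -0.054], [-1.0, -0.0, 0.002]]
force: [4.9, -0.3, 2.8]
opening: 0.0855
```

Run:
```python
from m import *
snap("top","t3",crop=(200,175,400,325),scale=4)
```

```text
(no output)
```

View pics/t3.png

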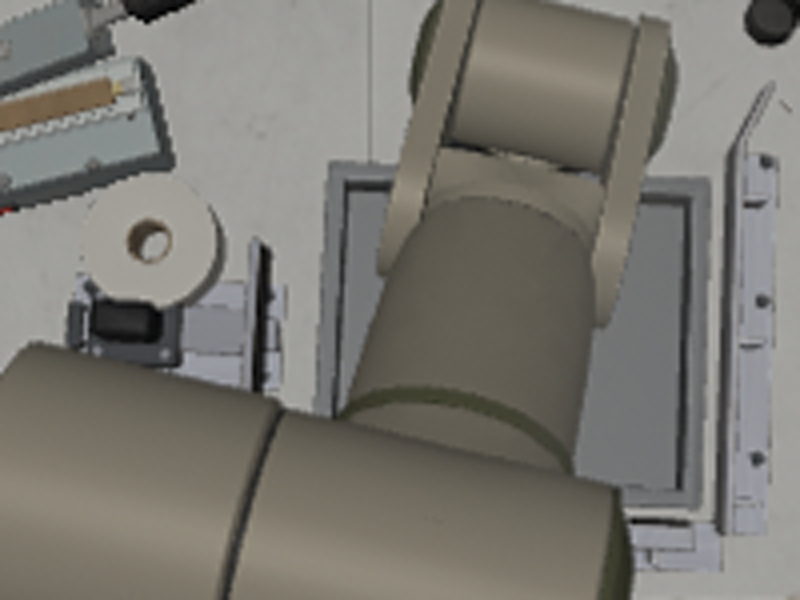

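>>> apply_moves:
  targets:
    - [1,0,0,-0.004,0,0,0]
    - [1,0,0,-0.008,0,0,0]
    - [1,0,0,-0.008,0,0,0]

```text
t: 4.68
tool_pos: [0.6341, -0.0364, 0.0355]
tcp_rot: [[0.007, 0.055, 0.998], [-0.002, 0.998, -0.055], [-1.0, -0.001, 0.007]]
force: [14.2, -2.8, -2.6]
opening: 0.0855
```

>>> apply_moves:
  targets:
    - [1,0,0,0.014,0,0,0]
    - [1,-0.03,0,0.014,0,0,0]
    - [0,-0.09,0,0.01,0,0,0]
    - [0,-0.15,0.02,-0.02,0,0,0]
    - [0,-0.165,0.06,-0.08,0,0,0]
    - [0,-0.165,0.1,-0.116,0,0,0]
    - [0,-0.165,0.16,-0.116,0,0,0]
    - [0,-0.165,0.22,-0.116,0,0,0]
    - [0,-0.165,0.28,-0.116,0,0,0]
    - [0,-0.165,0.293,-0.116,0,0,0]
    - [0,-0.165,0.293,-0.116,0,0,0]

```text
t: 6.05
tool_pos: [0.5309, 0.2635, 0.199]
tcp_rot: [[-0.002, 0.053, 0.999], [-0.001, 0.999, -0.053], [-1.0, -0.001, -0.002]]
force: [0.1, -0.2, -0.0]
opening: -0.0003
```

Run:
```python
from m import *
snap("top","t4",crop=(200,175,400,325),scale=4)
```

```text
(no output)
```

View pics/t4.png

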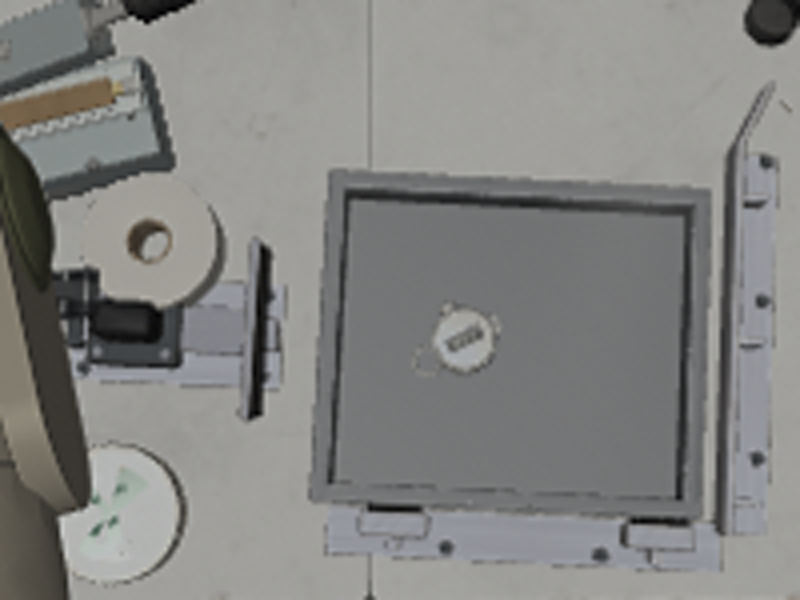

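>>> apply_moves:
  targets:
    - [0,0.06,0,0,0,0,0]
    - [0,0.112,0,0,0,0,0]
    - [0,0.114,0,0,0,0,0]
    - [0,0.114,-0.012,0,0,0,0]
    - [0,0.114,-0.022,0,0,0,0]
    - [0,0.114,-0.032,0,0,0,0]
    - [0,0.114,-0.042,0,0,0,0]
    - [0,0.114,-0.05,0,0,0,0]
    - [0,0.114,-0.05,0,0,0,0]

```text
t: 7.22
tool_pos: [0.5289, 0.2127, 0.0861]
tcp_rot: [[0.0, 0.054, 0.999], [-0.001, 0.999, -0.054], [-1.0, -0.001, 0.0]]
force: [-0.2, -0.3, 0.5]
opening: 0.0001
```

>>> apply_moves:
  targets:
    - [0,0,-0.005,0,0,0,0]
    - [0,0,-0.01,0,0,0,0]
    - [0,0,-0.015,0,0,0,0]

```text
t: 7.6
tool_pos: [0.5283, 0.2036, 0.0863]
tcp_rot: [[0.003, 0.055, 0.998], [0.011, 0.998, -0.055], [-1.0, 0.011, 0.002]]
force: [3.0, 53.2, -2.0]
opening: 0.0002
```

Run:
```python
from m import *
snap("side","s2",crop=(210,150,410,300),scale=4)
```

```text
(no output)
```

View pics/s2.png

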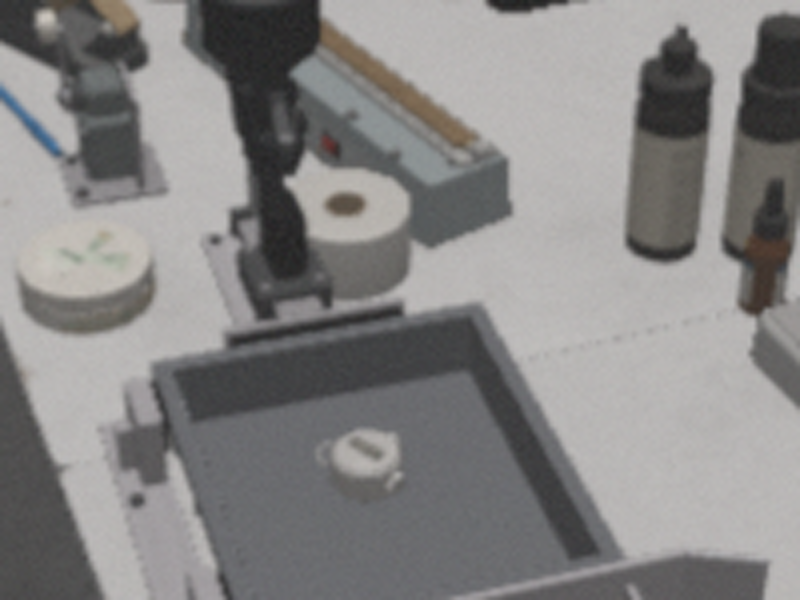

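>>> apply_moves:
  targets:
    - [0,0,0.01,0,0,0,0]
    - [0,0,0.03,0,0,0,0]
    - [0.7,-0.06,0.03,0,0,0,0]
    - [0.7,-0.12,0.03,0,0,0,0]
    - [0.7,-0.12,0.03,0,0,0,0]

```text
t: 8.28
tool_pos: [0.5311, 0.2294, 0.2104]
tcp_rot: [[0.009, 0.054, 0.999], [0.001, 0.999, -0.054], [-1.0, 0.002, 0.009]]
force: [-0.1, -0.4, -1.5]
opening: 0.0542
```

Run:
```python
from m import *
snap("top","t5",crop=(220,195,400,330),scale=40/9)
```

```text
(no output)
```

View pics/t5.png

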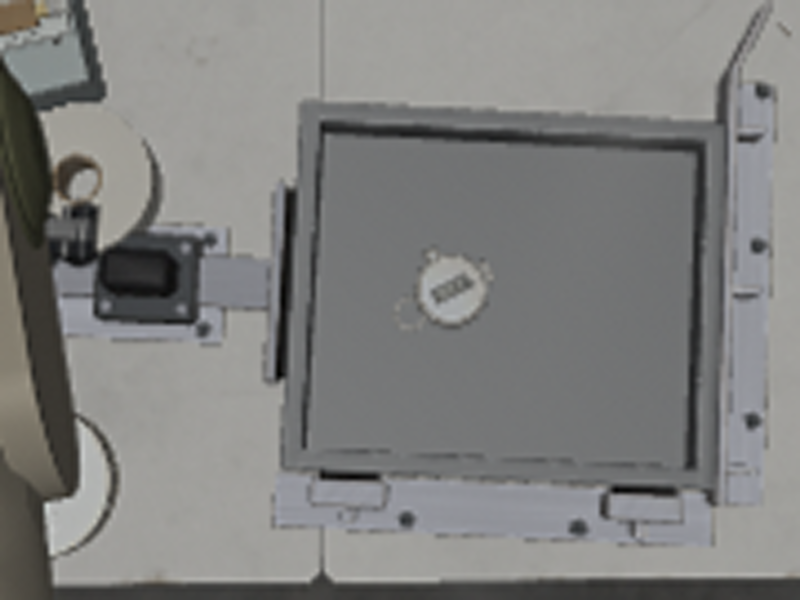

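Run:
```python
from m import *
C=lambda u,v:(220+u*.225,195+v*.225)
for n,c in [("tFL",C(302,100)),("tFR",C(724,124)),("tNR",C(711,489)),("tNL",C(282,467))]: P(n,c,.05)
P("stopL face near",C(350,479),.054);P("stopR",C(645,493),.054);P("stopL",C(350,471),.054)
P("counter",C(453,290),.029)
P("fence",C(720,495),.054);P("fence far",C(726,110),.054)
P("grip",C(140,271),.091)
```

```text
tFL [0.6316 0.0783]
tFR [ 0.6153 -0.1689]
tNR [ 0.4035 -0.1555]
tNL [0.4186 0.0901]
stopL face near [0.4114 0.0512]
stopR [ 0.4017 -0.1171]
stopL [0.4159 0.0511]
counter [ 0.521  -0.0093]
fence [ 0.4  -0.16]
fence far [ 0.623  -0.1697]
grip [0.528  0.1669]
```

>>> apply_moves:
  targets:
    - [0.75,0,-0.06,0.003,6,0,0]
    - [0.75,0,-0.12,0.003,13,0,0]
    - [0.75,0.03,-0.18,0.003,13,0,0]
    - [0.75,0.07,-0.239,0.003,13,0,0]
    - [0.75,0.1,-0.239,0.003,13,0,0]
    - [0.75,0.14,-0.239,0.003,13,0,0]
    - [0.75,0.17,-0.239,0.003,13,0,0]
    - [0.75,0.176,-0.239,0.003,13,0,0]
    - [0.75,0.176,-0.239,0.003,13,0,0]
    - [0,0.176,-0.239,0.003,13,0,0]
    - [0,0.176,-0.239,0.003,13,0,0]
    - [0,0.176,-0.239,0.003,13,0,0]
  squeeze: 25

```text
t: 9.82
tool_pos: [0.5203, -0.0103, 0.031]
tcp_rot: [[0.002, 0.277, 0.961], [-0.0, 0.961, -0.277], [-1.0, 0.0, 0.002]]
force: [-1.1, 1.3, 7.7]
opening: 0.0421
```

>>> apply_moves:
  targets:
    - [0,-0.05,0,0,0,0,0]
    - [0,-0.1,0,0.02,0,0,0]
    - [0,-0.12,-0.01,0.08,0,0,0]
    - [0,-0.12,-0.018,0.14,0,0,0]
    - [0,-0.11,-0.023,0.2,0,0,0]
    - [0,-0.07,-0.023,0.209,0,0,0]
    - [0,-0.03,-0.023,0.209,0,0,0]
    - [0,-0.005,-0.023,0.209,0,0,0]
    - [0,0.004,-0.023,0.209,0,0,0]
    - [0,0.004,-0.023,0.209,0,0,0]
    - [0,0.004,-0.023,0.209,0,0,0]

```text
t: 11.2
tool_pos: [0.7146, -0.0904, 0.0269]
tcp_rot: [[0.001, 0.277, 0.961], [-0.0, 0.961, -0.277], [-1.0, -0.0, 0.002]]
force: [0.2, -0.0, -0.9]
opening: 0.0416
```

>>> apply_moves:
  targets:
    - [0.8,0.004,0,0,0,0,0]
    - [0.8,0,0,0,0,0,0]
    - [1,-0.05,0,0,0,0,0]
    - [1,-0.1,0,0,10,0,0]
    - [1,-0.123,-0.03,-0.006,20,0,0]
    - [1,-0.123,-0.07,-0.006,30,0,0]
    - [1,-0.123,-0.12,-0.006,40,0,0]
    - [1,-0.123,-0.17,-0.006,50,0,0]
    - [1,-0.123,-0.2145,-0.006,60,0,0]
    - [1,-0.123,-0.2145,-0.006,70,0,0]
    - [1,-0.123,-0.2145,-0.006,80,0,0]
    - [1,-0.123,-0.2145,-0.006,92,0,0]

```text
t: 12.7
tool_pos: [0.649, -0.2949, 0.1493]
tcp_rot: [[0.0, 0.955, -0.296], [-0.0, -0.296, -0.955], [-1.0, 0.0, 0.0]]
force: [0.1, 0.9, -0.2]
opening: 0.0856
```

```bash
cat >> m.py <<'E'
def pots():
    im=cv2.cvtColor(read_camera("top"),cv2.COLOR_RGB2HSV)
    lab=read_camera("top").astype(int)
    m=((lab[:,:,0]-lab[:,:,2]>25)&(lab[:,:,0]>140)).astype(np.uint8)
    n,l,s,c=cv2.connectedComponentsWithStats(cv2.morphologyEx(m,cv2.MORPH_CLOSE,np.ones((5,5))))
    for i in range(1,n):
        if 200<s[i,4]<900: print("pot?",c[i],s[i,4],px2w("top",*c[i],.034)[:2])
E
python3 - <<'E'
from m import *
pots(); s=sense();print(s["tool_pos"],s["joint_positions"]);print(np.array(s["tcp_rot"]))
snap("top","t6",crop=(280,150,500,315),scale=40/11)
E
```

```text
pot? [460.2874 273.8966] 261 [ 0.4814 -0.3703]
[ 0.649  -0.2948  0.1493] [-33.9167  42.9394  53.4726  -0.0009  83.5672 -17.0029]
[[ 0.0003  0.9567 -0.2909]
 [-0.0002 -0.2909 -0.9567]
 [-1.      0.0003  0.0001]]
```

View pics/t6.png

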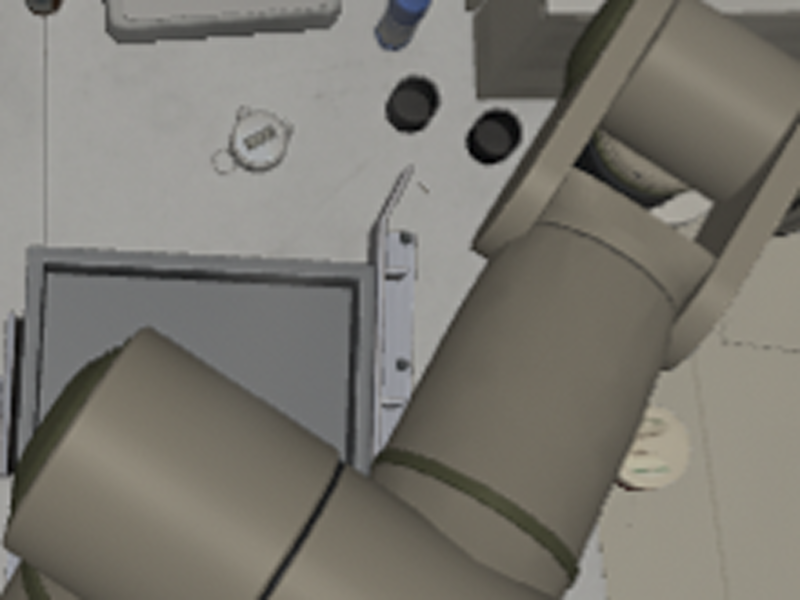

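>>> apply_moves:
  targets:
    - [1,0.05,0,0,0,0,0]
    - [1,0.1,0,0,0,0,0]
    - [1,0.121,0,0,0,0,0]
    - [1,0.121,0,0,0,0,0]
    - [0,0.121,0,0,0,0,0]
    - [0,0.121,0,0,0,0,0]
    - [0,0.121,0,0,0,0,0]
  squeeze: 25

```text
t: 13.72
tool_pos: [0.6497, -0.2952, 0.03]
tcp_rot: [[0.003, 0.957, -0.289], [-0.002, -0.289, -0.957], [-1.0, 0.003, 0.001]]
force: [0.4, -0.3, 6.5]
opening: 0.0621
```

>>> apply_moves:
  targets:
    - [0,-0.05,0,0,0,0,0]
    - [0,-0.1,-0.02,-0.02,0,0,0]
    - [0,-0.12,-0.055,-0.07,-5,0,0]
    - [0,-0.12,-0.095,-0.12,-10,0,0]
    - [0,-0.12,-0.135,-0.17,-13.7,0,0]
    - [0,-0.12,-0.175,-0.22,-13.7,0,0]
    - [0,-0.11,-0.2187,-0.2771,-13.7,0,0]
    - [0,-0.08,-0.2187,-0.2771,-13.7,0,0]
    - [0,-0.04,-0.2187,-0.2771,-13.7,0,0]
    - [0,-0.015,-0.2187,-0.2771,-13.7,0,0]
    - [0,-0.0075,-0.2187,-0.2771,-13.7,0,0]
    - [0,-0.0075,-0.2187,-0.2771,-13.7,0,0]

```text
t: 15.22
tool_pos: [0.5202, 0.0337, 0.036]
tcp_rot: [[0.001, 0.999, -0.054], [-0.0, -0.054, -0.999], [-1.0, 0.001, 0.0]]
force: [0.2, 0.5, -0.8]
opening: 0.0614
```

>>> apply_moves:
  targets:
    - [1,0,0,0,0,0,0]
    - [1,0,0,0,0,0,0]
    - [1,-0.05,0,0,0,0,0]
    - [1,-0.1,0,0.01,0,0,0]
    - [1,-0.115,0.01,0.06,-8,0,0]
    - [1,-0.115,0.02,0.12,-16,0,0]
    - [1,-0.115,0.03,0.18,-24,0,0]
    - [1,-0.115,0.04,0.24,-30,0,0]
    - [1,-0.115,0.06,0.3,-35,0,0]
    - [1,-0.115,0.075,0.36,-35,0,0]
    - [1,-0.115,0.084,0.402,-35,0,0]
    - [1,-0.115,0.084,0.402,-35,0,0]

```text
t: 16.73
tool_pos: [0.5813, -0.3752, 0.1499]
tcp_rot: [[0.0, 0.851, 0.525], [-0.001, 0.525, -0.851], [-1.0, -0.0, 0.001]]
force: [-0.6, 1.7, -0.7]
opening: 0.0855
```

Run:
```python
from m import *
pots()
snap("side","s3",crop=(180,180,480,405),scale=8/3)
```

```text
(no output)
```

View pics/s3.png

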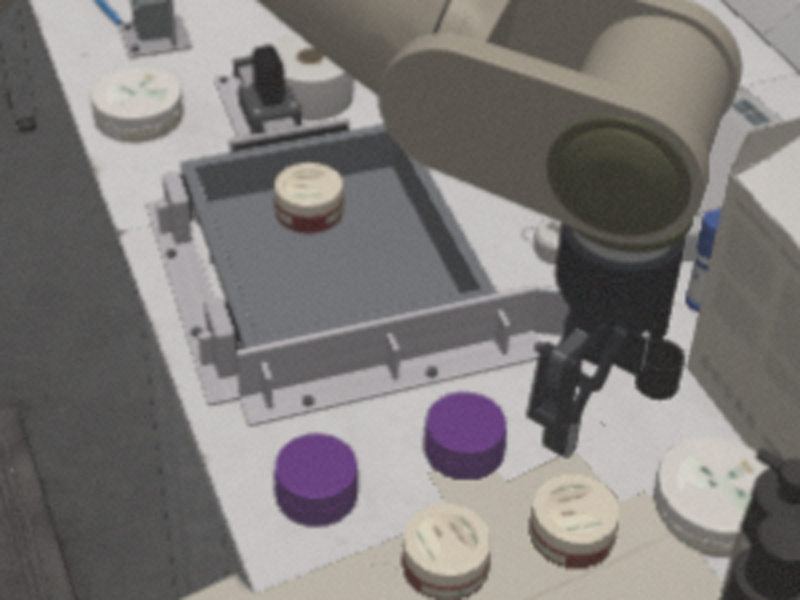

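Run:
```python
from m import *
for u,v in[(576,500),(447,535),(309,184)]: print(px2w("side",180+u*.375,180+v*.375,.034)[:2])
```

```text
[ 0.5847 -0.3666]
[ 0.4852 -0.3616]
[0.5239 0.0391]
```

>>> apply_moves:
  targets:
    - [1,0.05,0.004,-0.003,0,0,0]
    - [1,0.1,0.004,-0.003,0,0,0]
    - [1,0.118,0.004,-0.003,0,0,0]
    - [1,0.118,0.004,-0.003,0,0,0]
    - [0,0.118,0.004,-0.003,0,0,0]
    - [0,0.118,0.004,-0.003,0,0,0]
    - [0,0.118,0.004,-0.003,0,0,0]

```text
t: 17.75
tool_pos: [0.5845, -0.3681, 0.035]
tcp_rot: [[0.003, 0.849, 0.528], [-0.003, 0.528, -0.849], [-1.0, 0.001, 0.004]]
force: [-0.3, 1.1, 8.0]
opening: 0.0616
```

>>> apply_moves:
  targets:
    - [0,-0.05,0,0,0,0,0]
    - [0,-0.1,0.01,-0.02,0,0,0]
    - [0,-0.12,0.03,-0.08,9,0,0]
    - [0,-0.12,0.05,-0.14,18,0,0]
    - [0,-0.12,0.075,-0.2,27,0,0]
    - [0,-0.12,0.1,-0.26,35,0,0]
    - [0,-0.11,0.1163,-0.3157,35,0,0]
    - [0,-0.08,0.1163,-0.3157,35,0,0]
    - [0,-0.04,0.1163,-0.3157,35,0,0]
    - [0,-0.015,0.1163,-0.3157,35,0,0]
    - [0,-0.005,0.1163,-0.3157,35,0,0]
    - [0,-0.005,0.1163,-0.3157,35,0,0]

```text
t: 19.25
tool_pos: [0.5161, -0.0381, 0.0382]
tcp_rot: [[0.001, 0.999, -0.055], [-0.0, -0.055, -0.999], [-1.0, 0.001, 0.0]]
force: [-0.2, -0.0, -0.1]
opening: 0.0615
```

>>> apply_moves:
  targets:
    - [0,0.003,0,0,0,0,0]
    - [1,0.003,0,0,0,0,0]
    - [1,0.003,0,0,0,0,0]
    - [1,-0.05,0,0,0,0,0]
    - [1,-0.1,0,0.01,0,0,0]
    - [1,-0.112,-0.004,0.06,0,0,0]
    - [1,-0.112,-0.006,0.12,0,0,0]
    - [1,-0.112,-0.01,0.18,0,0,0]
    - [1,-0.112,-0.0134,0.24,0,0,0]
    - [1,-0.112,-0.0134,0.3,0,0,0]
    - [1,-0.112,-0.0134,0.3267,0,0,0]
    - [1,-0.112,-0.0134,0.3267,0,0,0]

```text
t: 20.75
tool_pos: [0.484, -0.3652, 0.149]
tcp_rot: [[0.0, 0.998, -0.057], [-0.0, -0.057, -0.998], [-1.0, 0.0, 0.0]]
force: [-0.1, 0.5, 0.3]
opening: 0.0858
```

Run:
```python
from m import *
snap("side","s4",crop=(180,180,480,405),scale=8/3)
```

```text
(no output)
```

View pics/s4.png

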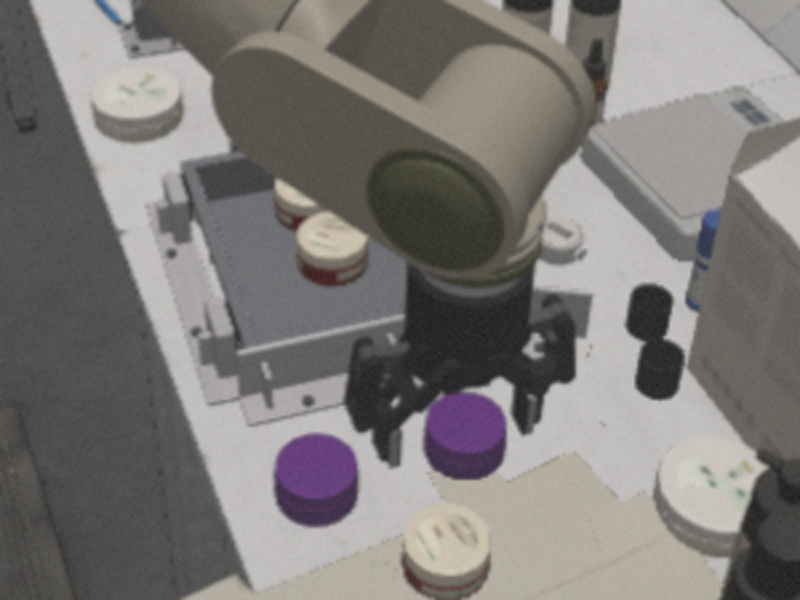

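>>> apply_moves:
  targets:
    - [1,0.05,0,0,0,0,0]
    - [1,0.1,0,0,0,0,0]
    - [1,0.115,0,0,0,0,0]
    - [1,0.115,0,0,0,0,0]
    - [0,0.115,0,0,0,0,0]
    - [0,0.115,0,0,0,0,0]
    - [0,0.115,0,0,0,0,0]

```text
t: 21.68
tool_pos: [0.4852, -0.364, 0.0366]
tcp_rot: [[0.003, 0.999, -0.055], [-0.003, -0.055, -0.999], [-1.0, 0.003, 0.002]]
force: [0.2, 1.7, 6.7]
opening: 0.0619
```

>>> apply_moves:
  targets:
    - [0,-0.05,0,0,0,0,0]
    - [0,-0.1,0.004,-0.01,0,0,0]
    - [0,-0.115,0.008,-0.06,0,0,0]
    - [0,-0.115,0.0134,-0.12,0,0,0]
    - [0,-0.115,0.0134,-0.18,0,0,0]
    - [0,-0.11,0.0134,-0.235,0,0,0]
    - [0,-0.09,0.0134,-0.2548,0,0,0]
    - [0,-0.05,0.0134,-0.2548,0,0,0]
    - [0,-0.02,0.0134,-0.2548,0,0,0]
    - [0,-0.005,0.0134,-0.2548,0,0,0]
    - [0,-0.002,0.0134,-0.2548,0,0,0]
    - [0,-0.001,0.0134,-0.2548,0,0,0]

```text
t: 23.18
tool_pos: [0.5114, -0.1097, 0.0382]
tcp_rot: [[0.0, 0.999, -0.054], [-0.001, -0.054, -0.999], [-1.0, 0.0, 0.001]]
force: [-12.4, 4.2, 31.8]
opening: 0.0618
```

>>> apply_moves:
  targets:
    - [0,-0.002,0,0,0,0,0]
    - [1,-0.002,0,0,0,0,0]
    - [1,-0.002,0,0,0,0,0]
    - [1,-0.05,0,0,0,0,0]
    - [0.5,-0.11,0,0,0,0,0]
    - [0,-0.16,0,-0.02,0,0,0]
    - [0,-0.17,0,-0.08,0,0,0]
    - [0,-0.17,0,-0.14,0,0,0]
    - [0,-0.17,-0.02,-0.2,0,0,0]
    - [0,-0.17,-0.05,-0.26,0,0,0]
    - [0,-0.17,-0.09,-0.31,0,0,0]
    - [0,-0.17,-0.09,-0.33,0,0,0]

```text
t: 24.68
tool_pos: [0.4377, 0.2268, 0.2055]
tcp_rot: [[-0.001, 0.999, -0.052], [0.0, -0.052, -0.999], [-1.0, -0.001, -0.0]]
force: [0.6, -0.7, 0.6]
opening: -0.0004
```

Run:
```python
from m import *
print(px2w("side",210+48*.25,150+25*.25,.131), w2px("side",[.4268,.3724,.131]), w2px("side",[.4448,.3724,.131]))
a=read_camera("side")[130:220,190:280,::-1];b=read_camera("top")[190:325,215:395,::-1]
a=cv2.resize(a,(420,420),interpolation=cv2.INTER_CUBIC);b=cv2.resize(b,(380,420*180//180*285//420),interpolation=cv2.INTER_CUBIC)
o=np.zeros((420,800,3),np.uint8);o[:,:420]=a;o[:b.shape[0],420:]=b;print(b.shape)
cv2.imwrite("pics/c1.png",o);s=sense();print(s["tool_pos"],s["joint_positions"])
```

```text
[0.429  0.3755 0.131 ] [221.4868 156.9236] [227.9148 155.7935]
(285, 380, 3)
[0.4392 0.2266 0.2055] [13.5243 18.9083 87.9372  0.0184 73.1398 16.4567]
```

View pics/c1.png

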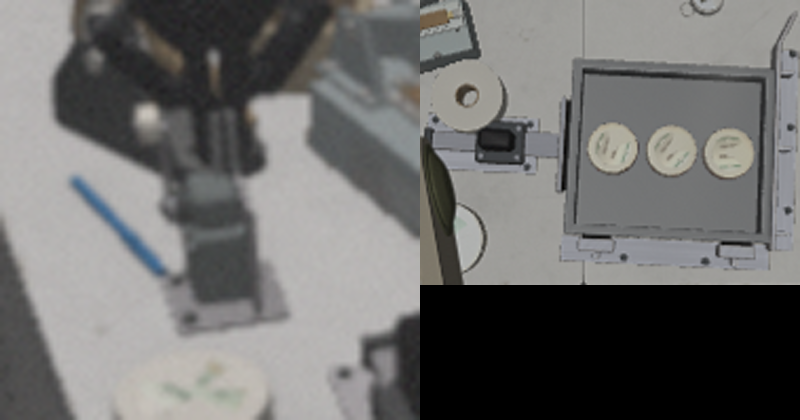

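>>> apply_moves:
  targets:
    - [0,0.01,-0.016,-0.05,0,0,0]
    - [0,0.03,-0.016,-0.092,0,0,0]
    - [0,0.072,-0.016,-0.092,0,0,0]
    - [0,0.072,-0.016,-0.092,0,0,0]
    - [0,0.072,-0.016,-0.11,0,0,0]
    - [0,0.072,-0.016,-0.125,0,0,0]
    - [0,0.072,-0.016,-0.14,0,0,0]
    - [0,0.072,-0.016,-0.152,0,0,0]
    - [0,0.072,-0.016,-0.161,0,0,0]
    - [0,0.072,-0.016,-0.161,0,0,0]

```text
t: 26.02
tool_pos: [0.4327, 0.3868, 0.1335]
tcp_rot: [[0.0, 0.999, -0.054], [0.0, -0.054, -0.999], [-1.0, 0.0, -0.0]]
force: [-0.9, -1.2, 3.6]
opening: 0.0001
```

Run:
```python
from m import *
snap("side","s5",crop=(190,110,290,185),scale=6)
```

```text
(no output)
```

View pics/s5.png

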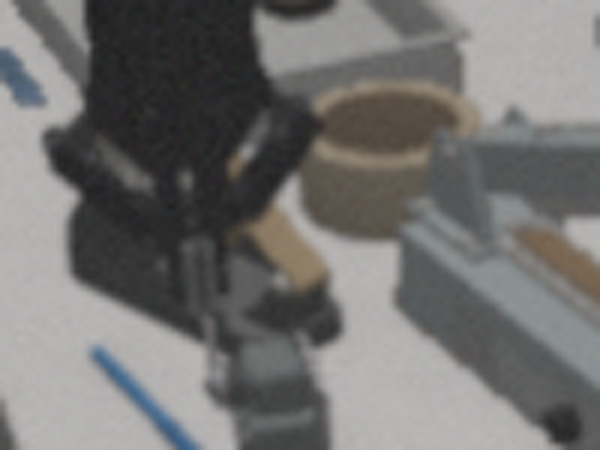

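>>> apply_moves:
  targets:
    - [0,0,0,-0.003,0,0,0]
    - [0,0,0,-0.006,0,0,0]
    - [0,0,0,-0.006,0,0,0]

```text
t: 26.45
tool_pos: [0.433, 0.3915, 0.1327]
tcp_rot: [[-0.001, 0.998, -0.055], [-0.002, -0.055, -0.998], [-1.0, -0.001, 0.002]]
force: [-0.1, -5.9, -2.3]
opening: -0.0002
```

Run:
```python
from m import *
for a in(0,.5,.7,.8): print(a,(w2px("side",[.428,.374+.058*np.sin(a),.073+.058*np.cos(a)])-[190,110])*6,(w2px("top",[.428,.374+.058*np.sin(a),.073+.058*np.cos(a)])))
print((w2px("side",[.428,.374,.073])-[190,110])*6, (w2px("side",[.4327,.3868,.11])-[190,110])*6)
s=sense();print(s["tool_pos"],s["force"])
snap("top","t7",crop=(130,210,240,300),scale=7)
```

```text
0 [190.6938 279.4497] [161.7386 297.1092]
0.5 [178.375  264.8879] [151.0421 297.2345]
0.7 [175.0892 267.7079] [147.9864 297.2911]
0.8 [173.8645 270.9108] [146.7925 297.3196]
[202.4325 388.2444] [198.5591 304.5084]
[0.433  0.3915 0.1327] [-0.0943 -5.9028 -2.2614]
```

View pics/t7.png

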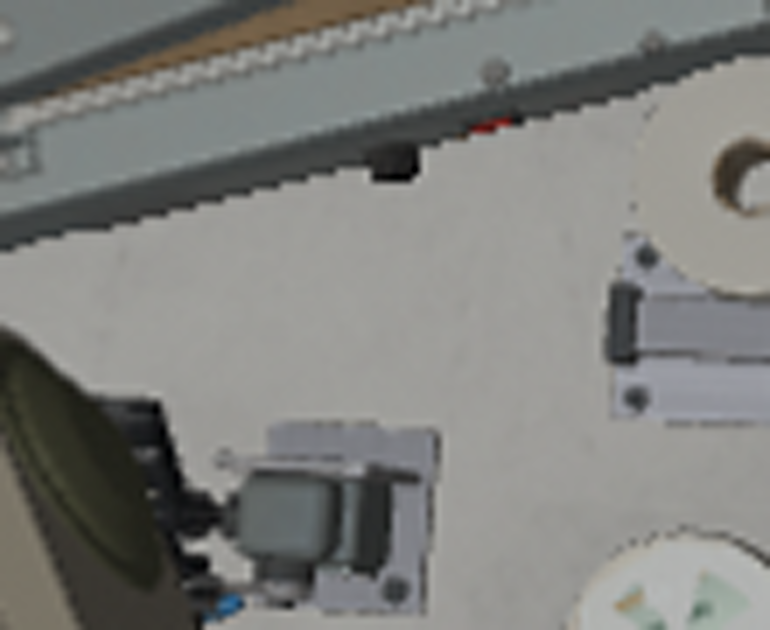

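>>> apply_moves:
  targets:
    - [0,0,0,0.012,0,0,0]
    - [0,0,0,0.025,0,0,0]
    - [0,0,0,0.045,0,0,0]
    - [0,0,0,0.075,0,0,0]
    - [0,-0.05,0,0.085,0,0,0]
    - [0,-0.11,0,0.085,0,0,0]
    - [0,-0.16,-0.05,0.06,0,0,0]
    - [0,-0.18,-0.1,0.03,0,0,0]
    - [0,-0.18,-0.14,0,0,0,0]
    - [0,-0.18,-0.14,0,0,0,0]

```text
t: 27.75
tool_pos: [0.2906, 0.4011, 0.3141]
tcp_rot: [[0.001, 0.999, -0.05], [0.002, -0.05, -0.999], [-1.0, 0.001, -0.002]]
force: [1.1, -0.5, 0.3]
opening: 0.0004
```

Run:
```python
from m import *
s=sense();print(s["t"],s["tool_pos"],s["force"])
a=read_camera("side")[110:320,190:400,::-1];b=read_camera("top")[150:325,140:400,::-1]
a=cv2.resize(a,(400,400));b=cv2.resize(b,None,fx=1.5,fy=1.5,interpolation=cv2.INTER_CUBIC)
o=np.zeros((400,400+b.shape[1],3),np.uint8);o[:,:400]=a;o[:b.shape[0],400:]=b
cv2.imwrite("pics/c2.png",o)
```

```text
27.75 [0.2906 0.4011 0.3141] [ 1.1246 -0.4834  0.2531]
```

View pics/c2.png

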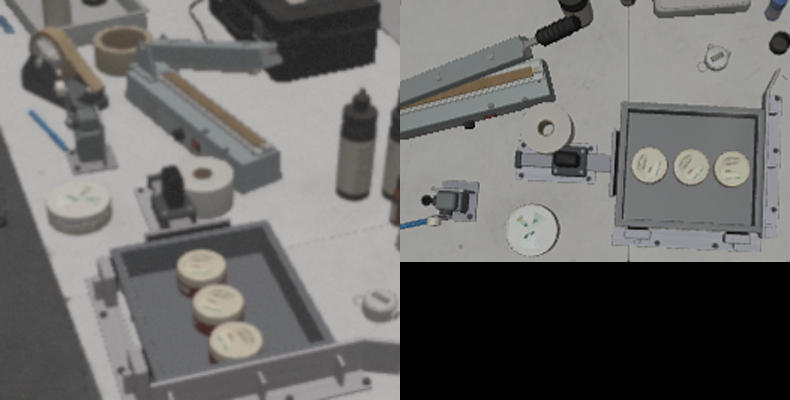

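Run:
```python
from m import *
now=cv2.cvtColor(read_camera("top"),cv2.COLOR_RGB2GRAY)
t5=cv2.cvtColor(cv2.imread("pics/t5.png"),cv2.COLOR_BGR2GRAY);t5=cv2.resize(t5,(180,135),interpolation=cv2.INTER_AREA)
for n,(u0,v0,u1,v1) in dict(nearL=(280,295,305,318),nearR=(350,295,375,318),farR=(372,212,386,235),farL=(280,212,300,235),stops=(280,300,382,318),clamp=(240,245,295,275)).items():
    t=t5[v0-195:v1-195,u0-220:u1-220];r=cv2.matchTemplate(now[v0-4:v1+4,u0-4:u1+4],t,cv2.TM_CCOEFF_NORMED)
    print(n,np.array(cv2.minMaxLoc(r)[3])-4,r.max())
```

```text
nearL [0 0] 0.9955772
nearR [0 0] 0.9960186
farR [0 0] 0.99707574
farL [0 0] 0.99752086
stops [0 0] 0.99579597
clamp [0 0] 0.97411174
```

Run:
```python
from m import *
now=cv2.cvtColor(read_camera("top"),cv2.COLOR_RGB2GRAY)
t1=cv2.resize(cv2.cvtColor(cv2.imread("pics/t1.png"),cv2.COLOR_BGR2GRAY),(240,150),interpolation=cv2.INTER_AREA)
for u in(298,365):
    print(u,"rows296-314 before",t1[121:139,u-261:u-258].mean(1).astype(int));print("   now",now[296:314,u-1:u+2].mean(1).astype(int))
for v in range(298,306): print(v,px2w("top",298,v,.054)[0].round(4),px2w("top",298,v,.05)[0].round(4))
```

```text
298 rows296-314 before [155 156 156 159 159  84  31 117 149 150 149 149 136 121 136 140 141 149]
   now [ 94 106 115 117 116  55  15 126 149 148 148 149 137 118 139 141 139 152]
365 rows296-314 before [157 157 157 156 154 155 158 160  99  42 104 149 151 148 150 141 116 142]
   now [114 114 115  97 104 110 112 119  59  19 110 150 150 148 149 143 111 144]
298 0.4234 0.4234
299 0.4209 0.4209
300 0.4184 0.4184
301 0.4159 0.4159
302 0.4133 0.4133
303 0.4108 0.4108
304 0.4083 0.4083
305 0.4058 0.4058
```

```bash
python3 -c "
from bench import *
print(sign_off())"
```

```text
the job is handed in; nothing more can be done
None
```

The whole job is done and handed in, at about 28 s of the 210 s allowed:
1. **Tray:** hooked behind its far rim and drawn to the front stops.
2. **Clamp:** slid up snug. The wrist read 53 N at the end of that push, under its 120 N limit.
3. **Counter:** laid on the table behind the tray.
4. **Pots:** I found three small pots, and all three now stand upright on the tray floor. I left the large and purple pots alone.
5. **Limit switch:** roller pushed sideways and let go.

**Last checks:** In the final pictures the tray rim sits right against the rubber of both stops, and tray and clamp have not moved since clamping. The pots look flat and the roller is back upright.

**Less certain:**
- I did not see the switch click. The roller was hidden behind the fingers, so I judge by the push of about 40 mm and the 5.9 N against the fingers, when about 2 N is enough.
- The last pot touched the tray floor with about 32 N, so I raised it 2 mm before letting go.

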